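# Check a spare seaming roll under the bridge height gauge

### The job

Check that the spare grey steel seaming roll clears the height limit: stand it flat on the plate of the bridge gauge, on the long side of the bar away from the stop, then push it along the plate under the bar until it rests against the stop behind, and leave it there. Leave the bronze chuck and the stack of can ends where they stand.

Things in the scene. Friction and masses are not known exactly. Their poses are not given: they have to be found in the camera images.
- seaming_roll: the spare seaming roll: a plain grey steel disc-like roll standing upright, 49 mm across at its two rims (up to 26 mm high, with a groove between) with a narrower 42 mm hub on top, 34 mm high in all, about 0.16 kg. Round about its z axis. Origin: centre of its underside, z up. It can be gripped across the rims from above.
- height_gauge: bridge gauge, fixed on a grey board; mm. Aluminium plate 6 thick, x -112 to 38, 128 wide in y; steel bar along y on dark posts 90 apart. Origin: plate underside (6 above the table), below the bar's middle; +x: pushing direction, from the long side under the bar to the stop. Bar: x -5 to 5, underside 40 above the plate, 10 high. Stop 14 high, 70 wide, face at x = 27: a roll against it is at x = 3.
- chuck: bystander, to be left alone: the spare seaming chuck, a bronze spool shape 55 mm across and 56 mm high (too tall for the bar). Origin: centre of its underside.
- end_stack: bystander, to be left alone: a stack of gold can ends, 66 mm across and 28 mm high. Origin: centre of its underside.
Things that resemble listed ones, but are neither listed nor needed, are in the scene too. What is shaped like the seaming_roll but purple or turquoise is not meant.

How it is judged:
By the outcome, as a careful person would: the job done as asked, in the order asked, and still so for the second after the job is handed in, with the robot touching nothing.
It also fails if it takes over 45 s, if anything falls off the work surface, if the arm or the gripper's body presses on something with over 40 N, if the wrist force passes 120 N, or if a joint passes its speed limit or range.

### The arm

A 7-joint arm with a two-finger parallel gripper is mounted at the origin on a cart in front of the work surface, level with it; the furniture and walls round the work are solid. World frame = base frame: x ahead of the robot, y to its left, z up, the work surface at z = 0. Lengths are in m, angles in rad, forces in N, time in s.
With the tool pointing down it reaches from about 0.425 to 0.875 m from the base axis. Payload 4.7 kg.
Tool frame: the origin (TCP) lies on the centre line of the jaws, within the pads' length; the fingertips stand ctrl.tcp_to_tips ahead of it and the grasp point (between the pads) lies 2 mm behind it (ctrl.tcp_to_tips is the distance from the TCP to the fingertips, in m); z points along the fingers, y is the line along which they close (so a half turn about z gives the same grasp; the last joint's range is limited). The gripper opens to 87 mm and grips with 3 to 60 N. Pads are 19 mm wide; open, the fingers measure 117 mm over their backs; the gripper's body (75 mm by 190 mm) begins 51 mm behind the grasp point.
Start: joints at [-1.217, 0.321, -0.07, 1.45, 0.023, 1.371, -0.057], TCP at [0.217, 0.613, 0.24] pointing down, gripper open.
Joint ranges: [-2.86, 2.86], [-0.3, 2.09], [-1.38, 1.24], [0.06, 2.45], [-1.56, 4.7], [0.09, 2.05], [-2.69, 2.69]. Speed limits (rad/s): [2.57, 2.57, 3.14, 3.14, 3.14, 3.14, 3.14].

### API

Orientations are given as a rotation vector (axis times angle).
In Python, from bench import ctrl, optics, close_job gives the robot as it stands.
- The arm moves only by the shell command python3 -m inch 'ROWS' [OPENING] [FORCE]. ROWS is JSON, a list of rows, each a list of 2 entries, a list of its own where there are three numbers: the shift along the tool's x, y, z in mm, then the turn, a rotation vector about the tool's x, y, z in degrees. In form: [[[x, y, z], [ax, ay, az]], ...]. A call has exactly 10 rows; each row shifts and turns the commanded pose from where the row before left it, along the tool's axes as they then stand; what a row does not reach is not made up. A row lasts 1/10 s, in which the tool goes at most 50 mm and 8.59 degrees, less where a joint would pass 70% of its speed; a pose out of reach is approached as far as the arm can. A call is refused whole if a number of a shift passes 50 or a number of a turn 8.59, either way. A call with a gripper value outside its range is refused whole. OPENING is the closure, from 0 (fully open) to 1 (shut), set as the call begins (- or left out, the last holds). The fingers move at their own pace and stop on an object; FORCE is the grip in N (left out, the last holds). Time passes only in rows, so rows that do not move let the fingers close, or fill a call up. It gives the time, the measured TCP pose, the force and the opening at its end, in the units of the state.
- ctrl.get_state(): the state, without advancing time (a new reading comes with each control period).
- optics.get_image(name): name is "scene" or "top" or "wrist"; returns a dict with "image" (400x640x3 uint8, red, green, blue), "fx", "fy", "cx", "cy" (pixels), "R" (3x3) and "t" (3): a world point X has camera coordinates R X + t; the wrist camera has in their place "hand_eye" (4x4, takes a point from camera to tool coordinates, whose origin is the TCP and whose axes are the flange's). Camera axes: x right, y down, z forward; pixel columns grow to the right and rows downward; lengths in m; the calibration is good to about 2 mm. The wrist camera is an equidistant fisheye: a pixel r from the principal point sees the ray r / f radians off the axis. A picture is of the moment at which its call begins: read the wrist's pose just before it. There is no depth.
- close_job(): hands the job in, once; it reports no verdict.
The state is a dict: "time": time; "joint_positions": joint angles; "qd": joint speeds; "joint_torque": joint torques, N m; "position": TCP position; "tool_rot": TCP orientation; "ft_force": force on the tool from outside, world axes, zero at the start; "torque": the same for the moment, N m; "grip_width": opening from 0.0 (shut) to 1.0 (fully open).
Only numpy, scipy, OpenCV 4.12 (cv2) and the standard library are available. Lean on these libraries where they do the work, as an engineer would, in place of code of your own. Each camera call takes 0.05 s, during which the arm holds its last target. There are 200 camera calls.

## Working session

There is one attempt and no reset: what is moved stays moved. The work goes in short steps, Python scripts to look and compute and a shell command to move; the robot and the scene stay as the last step left them, time stands still between calls to the robot, and variables do not carry over. Pictures are saved under pics/ and viewed, on a budget of 10 in all, crops included, one or two more only if the job needs it, and the job is handed in when it is done.

```bash
mkdir -p pics; ls; python3 - <<'E'
from bench import ctrl, optics
import cv2,pickle
d={}
print(ctrl.tcp_to_tips, ctrl.get_state())
for n in("scene","top"):
    d[n]=optics.get_image(n); cv2.imwrite(f"pics/{n}0.png",d[n]["image"][:,:,::-1])
    print(n,{k:v for k,v in d[n].items() if k!="image"})
pickle.dump(d,open("d0.pkl","wb"))
E
```

```text
pics
0.017 {'time': 0.0, 'joint_positions': array([-1.21690296,  0.32184359, -0.07006756,  1.45169567,  0.02257745,
        1.37081684, -0.05691682]), 'qd': array([ 0.0003844 , -0.00099938, -0.00222881, -0.00136298, -0.00037011,
       -0.00045358, -0.00109736]), 'joint_torque': array([ 4.68200471e-05, -4.91305089e+01, -4.04218035e-01, -3.12515795e+01,
       -6.38970640e-02,  4.40039474e-02,  1.76147032e-04]), 'position': array([0.21650934, 0.61230968, 0.23843761]), 'tool_rot': array([-5.31149558e-01, -3.09610980e+00,  3.07994089e-03]), 'ft_force': array([ 0.6871926 ,  0.24412907, -0.20026041]), 'torque': array([-1.46238318e-02, -3.27757774e-02, -7.87237548e-05]), 'grip_width': 1.0033792571365796}
scene {'fx': 431.3821024549017, 'fy': 431.3821024549017, 'cx': 319.6751202466042, 'cy': 197.5602640044623, 'R': array([[ 0.77545877, -0.63118418,  0.01643843],
       [-0.40062005, -0.51198232, -0.75985372],
       [ 0.48802383,  0.58264967, -0.64988623]]), 't': array([-0.23469864,  0.32549236,  0.68007765])}
top {'fx': 406.3827652161594, 'fy': 406.3827652161594, 'cx': 315.37085750907636, 'cy': 195.51856921106884, 'R': array([[ 2.66836885e-02, -9.99643927e-01,  2.71844270e-05],
       [-9.92949921e-01, -2.65081460e-02, -1.15532560e-01],
       [ 1.15492142e-01,  3.05584207e-03, -9.93303693e-01]]), 't': array([0.18432469, 0.46806864, 0.87474865])}
```

View pics/scene0.png

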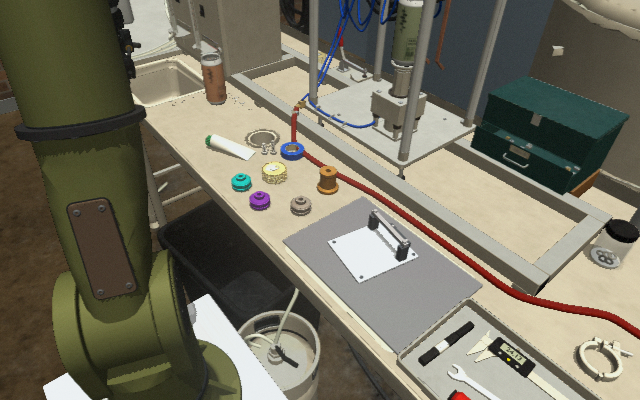

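View pics/top0.png

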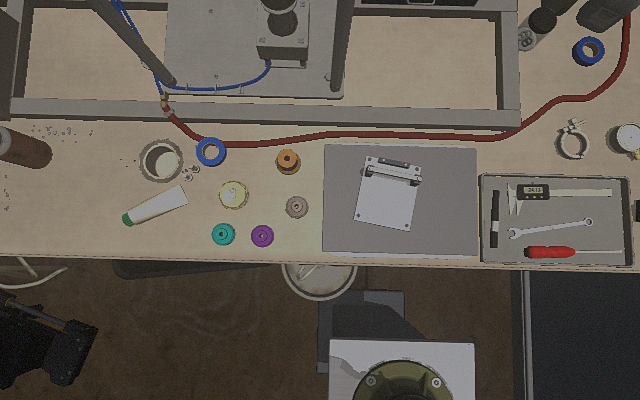

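The grey roll is at top (297,207) and scene (301,205). The gauge plate is at top (388,195), with the bar and stop on its far side (+x). Purple and turquoise decoys, the can ends (233,194) and the chuck (288,160) stand to the left.

```bash
cat > h.py <<'E'
import numpy as np, cv2
def ray(c,u,v,z):
    R,t=c["R"],c["t"]; o=-R.T@t
    d=R.T@np.array([(u-c["cx"])/c["fx"],(v-c["cy"])/c["fy"],1.])
    return o+d*(z-o[2])/d[2]
def proj(c,X):
    p=c["R"]@np.asarray(X,float)+c["t"]; return c["fx"]*p[0]/p[2]+c["cx"],c["fy"]*p[1]/p[2]+c["cy"]
E
python3 - <<'E'
import pickle,cv2,numpy as np
from h import *
d=pickle.load(open("d0.pkl","rb")); T=d["top"]; im=T["image"]
def big(m,x0,y0):
    cs,_=cv2.findContours(m.astype(np.uint8),cv2.RETR_EXTERNAL,cv2.CHAIN_APPROX_NONE); c=max(cs,key=cv2.contourArea); return c+np.array([x0,y0])
w=big(im[140:245,335:440].min(2)>170,335,140)
print("plate",cv2.contourArea(w),cv2.minAreaRect(w))
P=np.array([ray(T,*p[0],.012)[:2] for p in w],np.float32)
print(cv2.minAreaRect(P)); print(cv2.boxPoints(cv2.minAreaRect(P)))
r=im[185:230,275:320].astype(int)
bg=np.median(r.reshape(-1,3),0);print(bg)
m=(np.abs(r-bg).sum(2)>60)
c=big(m,275,185);print("roll",cv2.minEnclosingCircle(c),cv2.contourArea(c),ray(T,*cv2.minEnclosingCircle(c)[0],.015))
S=d["scene"]
print(ray(S,301,205,.017))
a=cv2.resize(im[140:250,270:450],None,fx=4.4,fy=4.4,interpolation=cv2.INTER_CUBIC)
cv2.imwrite("pics/c1.png",a[:,:,::-1])
E
```

```text
plate 0.0 ((414.0, 179.0), (0.0, 0.0), 0.0)
((0.5084049701690674, -0.025758197531104088), (0.0, 0.0), 0.0)
[[ 0.50840497 -0.0257582 ]
 [ 0.50840497 -0.0257582 ]
 [ 0.50840497 -0.0257582 ]
 [ 0.50840497 -0.0257582 ]]
[151. 146. 128.]
roll ((296.31512451171875, 206.8739471435547), 11.739106178283691) 384.0 [0.43763146 0.23881126 0.015     ]
[0.43644649 0.23468722 0.017     ]
```

View pics/c1.png

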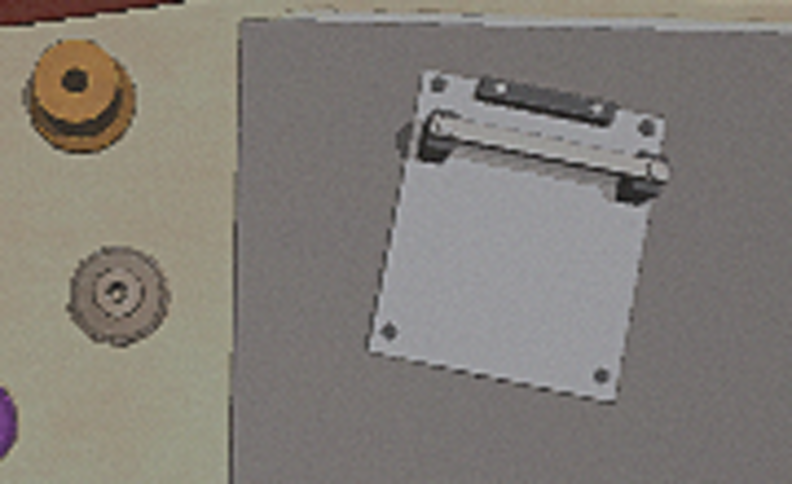

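The crop shows the plate corners at about (423,72), (665,117), (615,402) and (371,350), with the stop at the far edge. The roll is at (120,295), and only the chuck is near it.

```bash
python3 - <<'E'
import pickle
from h import *
d=pickle.load(open("d0.pkl","rb")); T=d["top"];S=d["scene"]
C=[ray(T,x/4.4+270,y/4.4+140,.012)[:2] for x,y in((423,72),(665,117),(615,402),(371,350))]
fl,fr,nr,nl=C
print(np.round(C,4),[np.linalg.norm(a-b) for a,b in((fl,nl),(fr,nr),(fl,fr),(nl,nr))])
ctr=np.mean(C,0); ex=(fl+fr-nl-nr); ex/=np.linalg.norm(ex); ey=(fl+nl-fr-nr); ey/=np.linalg.norm(ey)
print("x ang",np.degrees(np.arctan2(ex[1],ex[0])),"y ang",np.degrees(np.arctan2(ey[1],ey[0]))-90)
a=np.arctan2(ex[1],ex[0]);a=(a+np.arctan2(-ey[0],ey[1]))/2
ex=np.array([np.cos(a),np.sin(a)]);ey=np.array([-ex[1],ex[0]])
o=ctr+.037*ex
print("origin",o,"ang",np.degrees(a))
G=lambda x,y:o+x*ex+y*ey
for x in(-.1,-.07,-.06,-.05,.003):print(x,G(x,0),np.linalg.norm(G(x,0)))
# check in scene
for x,y in((-.112,-.064),(-.112,.064),(.038,.064),(.038,-.064)):print(np.round(proj(S,[*G(x,y),.012]),1))
print("roll top/scene",ray(T,120/4.4+270,293/4.4+140,.034),proj(S,[.4375,.2385,.017]))
for n,(u,v) in dict(chuck=(288,160),purple=(262,236),ends=(233,194)).items():print(n,ray(T,u,v,.03))
E
```

```text
[[ 0.5578  0.0834]
 [ 0.5374 -0.042 ]
 [ 0.3898 -0.0162]
 [ 0.4129  0.1081]] [np.float64(0.14698601904263633), np.float64(0.14987678963633194), np.float64(0.12704604084877066), np.float64(0.12637253553117894)]
x ang -9.810726900941525 y ang -9.871984127464614
origin [0.51091653 0.02699361] ang -9.841355514203068
-0.1 [0.41238805 0.04408568] 0.41473781426473927
-0.07 [0.4419466  0.03895806] 0.44366037211589177
-0.06 [0.45179945 0.03724885] 0.4533323462843248
-0.05 [0.46165229 0.03553964] 0.4630182572958548
0.003 [0.51387239 0.02648085] 0.514554239821206
[359.3 283. ]
[326.9 241.6]
[383.2 219.1]
[418.8 255.8]
roll top/scene [0.43666163 0.23579195 0.034     ] (np.float64(300.3787155951385), np.float64(203.9774746651616))
chuck [0.54090289 0.26002179 0.03      ]
purple [0.37044406 0.31103319 0.03      ]
ends [0.46116646 0.37906171 0.03      ]
```

```bash
cat >> h.py <<'E'
from scipy.spatial.transform import Rotation as Ro
A=np.radians(-9.84); O=np.array([.5109,.0270])
EX=np.array([np.cos(A),np.sin(A)]);EY=np.array([-EX[1],EX[0]])
def G(x,y): return O+x/1000*EX+y/1000*EY
RT=np.array([[-EX[0],EY[0],0],[-EX[1],EY[1],0],[0,0,-1]])  # desired tool frame
def left(st,xy,z):
    "shift (mm) in desired tool axes, turn (deg) in current tool axes"
    R=Ro.from_rotvec(st["tool_rot"])
    tr=(R.inv()*Ro.from_matrix(RT)).as_rotvec(True)
    sh=RT.T@(np.array([*xy,z])-st["position"])*1000
    print("shift",sh.round(1),"turn",tr.round(2),"pos",st["position"].round(4),"F",st["ft_force"].round(1),"t",st["time"],"g",st["grip_width"])
E
python3 - <<'E'
from h import *; from bench import ctrl
left(ctrl.get_state(),(.437,.237),.15)
E
```

```text
shift [-281.4 -332.2   88.6] turn [-0.1  -0.   -9.62] pos [0.2165 0.6124 0.2386] F [-0.6  0.3  0.9] t 0.1 g 1.000522793047611
```

```bash
python3 -m inch '[[[0,0,0],[0,0,-4.8]],[[0,0,0],[0,0,-4.8]],[[-25,-30,5],[0,0,0]],[[-25,-30,5],[0,0,0]],[[-25,-30,5],[0,0,0]],[[-25,-30,5],[0,0,0]],[[-25,-30,5],[0,0,0]],[[-25,-30,5],[0,0,0]],[[-25,-30,5],[0,0,0]],[[-25,-30,5],[0,0,0]]]' 0.25 30
python3 -m inch '[[[-25,-30,5],[0,0,0]],[[-25,-30,5],[0,0,0]],[[-20,-20,20],[0,0,0]],[[-10,-10,15],[0,0,0]],[[0,0,0],[0,0,0]],[[0,0,0],[0,0,0]],[[0,0,0],[0,0,0]],[[0,0,0],[0,0,0]],[[0,0,0],[0,0,0]],[[0,0,0],[0,0,0]]]'
python3 - <<'E'
from h import *; from bench import ctrl,optics
import pickle
s=ctrl.get_state(); left(s,(.437,.237),.15)
w=optics.get_image("wrist"); pickle.dump((s,w),open("w1.pkl","wb"))
print({k:v for k,v in w.items() if k!="image"})
cv2.imwrite("pics/w1.png",w["image"][:,:,::-1])
E
```

```text
time: 1.1
position: [0.373, 0.3404, 0.1991]
tool_rot: [-0.27, -3.13, 0.0]
ft_force: [0.2, 0.5, -0.5]
grip_width: 0.745
time: 2.1
position: [0.4359, 0.2404, 0.1549]
tool_rot: [0.269, 3.13, 0.001]
ft_force: [0.7, 1.3, 0.2]
grip_width: 0.747
shift [-1.7 -3.1  4.9] turn [0.03 0.03 0.03] pos [0.4359 0.2404 0.1549] F [0.7 1.3 0.2] t 2.1 g 0.7465695283331757
{'fx': 309.70691628693146, 'fy': 309.70691628693146, 'cx': 318.56315394309667, 'cy': 199.1624326821763, 'hand_eye': array([[-4.17327759e-04, -9.69444964e-01, -2.45308556e-01,
         6.76304647e-02],
       [ 9.99999910e-01, -4.24043278e-04, -2.54418406e-05,
        -3.41697600e-04],
       [-7.93569800e-05, -2.45308545e-01,  9.69445053e-01,
        -1.45612954e-01],
       [ 0.00000000e+00,  0.00000000e+00,  0.00000000e+00,
         1.00000000e+00]])}
```

View pics/w1.png

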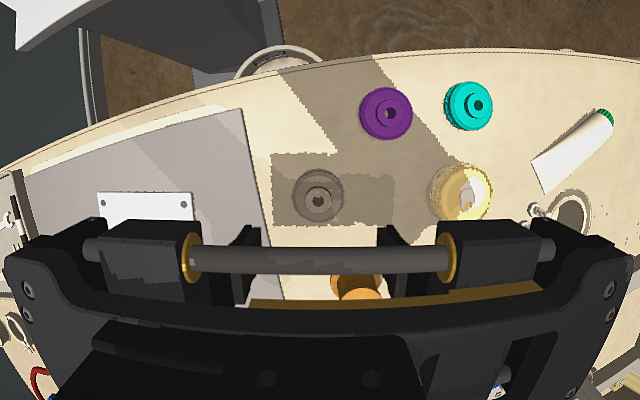

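The wrist view shows the grey roll at (318,199), in the gripper's shadow. Its bore is at (318,201), and its surroundings are clear of the fingers.

```bash
cat >> h.py <<'E'
def wray(s,w,u,v,z):
    q=np.array([u-w["cx"],v-w["cy"]])/w["fx"]; r=np.hypot(*q)+1e-12
    d=np.array([*(q/r*np.sin(r)),np.cos(r)])
    R=Ro.from_rotvec(s["tool_rot"]).as_matrix(); H=w["hand_eye"]
    o=s["position"]+R@H[:3,3]; d=R@H[:3,:3]@d
    return o+d*(z-o[2])/d[2]
E
python3 - <<'E'
from h import *; import pickle
s,w=pickle.load(open("w1.pkl","rb")); im=w["image"]
print("bore",wray(s,w,318,201,.034)); 
for y in(197,):print("rims",wray(s,w,318,y,.02))
g=cv2.cvtColor(im[160:235,280:360],cv2.COLOR_RGB2GRAY)
for p in(15,22,30):
    c=cv2.HoughCircles(cv2.resize(g,None,fx=4,fy=4,interpolation=cv2.INTER_CUBIC),cv2.HOUGH_GRADIENT,1,40,param1=80,param2=p,minRadius=85,maxRadius=120)
    if c is not None:
        for x,y,r in c[0][:3]: u,v=x/4+280-.4,y/4+160-.4; print(p,u,v,r/4,wray(s,w,u,v,.026))
left(s,wray(s,w,318,201,.034)[:2],.025)
E
```

```text
bore [0.43727168 0.23932519 0.034     ]
rims [0.43705488 0.23934715 0.02      ]
15 317.475 195.975 26.55 [0.4345708  0.23929961 0.026     ]
22 316.475 194.725 25.75 [0.43326028 0.23860297 0.026     ]
shift [ -1.6  -0.8 129.9] turn [0.03 0.03 0.03] pos [0.4359 0.2404 0.1549] F [0.7 1.3 0.2] t 2.1 g 0.7465695283331757
```

```bash
python3 -m inch '[[[-1,-1,15],[0,0,0]],[[0,0,20],[0,0,0]],[[0,0,20],[0,0,0]],[[0,0,20],[0,0,0]],[[0,0,20],[0,0,0]],[[0,0,15],[0,0,0]],[[0,0,10],[0,0,0]],[[0,0,8],[0,0,0]],[[0,0,2],[0,0,0]],[[0,0,0],[0,0,0]]]'
python3 -m inch '[[[0,0,0],[0,0,0]],[[0,0,0],[0,0,0]],[[0,0,0],[0,0,0]],[[0,0,0],[0,0,0]],[[0,0,0],[0,0,0]],[[0,0,0],[0,0,0]],[[0,0,0],[0,0,0]],[[0,0,0],[0,0,0]],[[0,0,0],[0,0,0]],[[0,0,0],[0,0,0]]]' 0.7 30
python3 - <<'E'
from h import *; from bench import ctrl
s=ctrl.get_state()
left(s,G(-48,0),.1)
E
```

```text
time: 3.15
position: [0.437, 0.2387, 0.0247]
tool_rot: [0.27, 3.13, 0.0]
ft_force: [-0.0, -0.4, 0.4]
grip_width: 0.748
time: 4.15
position: [0.4372, 0.2389, 0.0251]
tool_rot: [0.27, 3.129, 0.001]
ft_force: [-0.9, -0.7, 5.2]
grip_width: 0.542
shift [ -60.9 -196.2  -74.9] turn [ 0.04  0.03 -0.03] pos [0.4372 0.2389 0.0251] F [-0.9 -0.7  5.2] t 4.15 g 0.541779441977622
```

```bash
python3 -m inch '[[[0,0,-5],[0,0,0]],[[0,0,-15],[0,0,0]],[[0,0,-25],[0,0,0]],[[0,0,-30],[0,0,0]],[[-8,-20,0],[0,0,0]],[[-10,-30,0],[0,0,0]],[[-10,-30,0],[0,0,0]],[[-10,-30,0],[0,0,0]],[[-10,-30,0],[0,0,0]],[[-8,-30,0],[0,0,0]]]'
python3 -m inch '[[[-5,-20,0],[0,0,0]],[[0,-6,0],[0,0,0]],[[0,0,0],[0,0,0]],[[0,0,0],[0,0,0]],[[0,0,0],[0,0,0]],[[0,0,0],[0,0,0]],[[0,0,0],[0,0,0]],[[0,0,0],[0,0,0]],[[0,0,0],[0,0,0]],[[0,0,0],[0,0,0]]]'
python3 - <<'E'
from h import *; from bench import ctrl,optics
import pickle
s=ctrl.get_state(); left(s,G(-48,0),.037)
w=optics.get_image("wrist"); t=optics.get_image("top"); pickle.dump((s,w,t),open("w2.pkl","wb"))
cv2.imwrite("pics/w2.png",w["image"][:,:,::-1])
E
```

```text
time: 5.15
position: [0.4623, 0.0599, 0.0991]
tool_rot: [-0.27, -3.129, 0.001]
ft_force: [0.2, -0.4, -1.2]
grip_width: 0.548
time: 6.15
position: [0.4633, 0.0351, 0.0996]
tool_rot: [0.27, 3.13, 0.0]
ft_force: [-0.3, -0.2, -1.7]
grip_width: 0.541
shift [-0.3  0.2 62.6] turn [ 0.01  0.01 -0.03] pos [0.4633 0.0351 0.0996] F [-0.3 -0.2 -1.7] t 6.15 g 0.5405472542058188
```

View pics/w2.png

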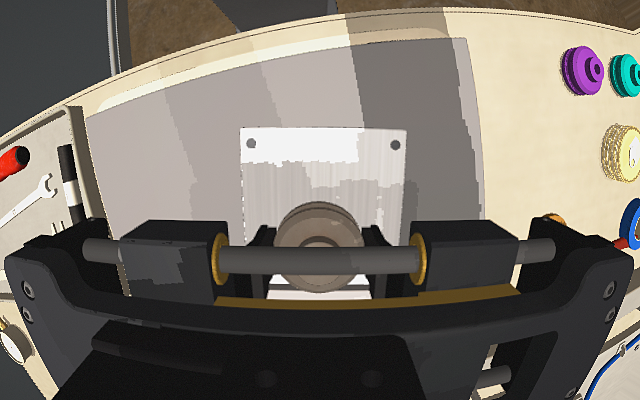

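The roll is held between the pads at (320,250). The plate's near corners are at (241,128) and (407,130), which I'll use to check the gauge pose.

```bash
python3 - <<'E'
from h import *; import pickle
s,w,t=pickle.load(open("w2.pkl","rb"))
for u,v in((241,128),(407,130)):
    p=wray(s,w,u,v,.012)[:2]-O; print(p@EX*1000,p@EY*1000)
E
```

```text
-112.85428547057788 -59.56339315050855
-111.54400371221692 67.38511844958212
```

```bash
python3 -m inch '[[[0,2,10],[0,0,0]],[[0,0,15],[0,0,0]],[[0,0,15],[0,0,0]],[[0,0,10],[0,0,0]],[[0,0,5],[0,0,0]],[[0,0,3],[0,0,0]],[[0,0,2],[0,0,0]],[[0,0,1],[0,0,0]],[[0,0,1],[0,0,0]],[[0,0,0],[0,0,0]]]'
```

```text
time: 7.25
position: [0.4638, 0.0371, 0.0378]
tool_rot: [0.27, 3.13, 0.0]
ft_force: [0.6, -0.5, -0.8]
grip_width: 0.543
```

```bash
python3 -m inch '[[[0,0,0.5],[0,0,0]],[[0,0,0.5],[0,0,0]],[[0,0,0],[0,0,0]],[[0,0,0],[0,0,0]],[[0,0,0],[0,0,0]],[[0,0,0],[0,0,0]],[[0,0,0],[0,0,0]],[[0,0,0],[0,0,0]],[[0,0,0],[0,0,0]],[[0,0,0],[0,0,0]]]'
```

```text
time: 8.25
position: [0.4639, 0.0371, 0.037]
tool_rot: [0.27, 3.13, 0.001]
ft_force: [-1.5, -1.1, 5.7]
grip_width: 0.547
```

Contact made. Next I release, lift and back off.

```bash
python3 -m inch '[[[0,0,0],[0,0,0]],[[0,0,0],[0,0,0]],[[0,0,0],[0,0,0]],[[0,0,0],[0,0,0]],[[0,0,-5],[0,0,0]],[[0,0,-10],[0,0,0]],[[0,0,-20],[0,0,0]],[[0,0,-20],[0,0,0]],[[0,0,-10],[0,0,0]],[[0,0,0],[0,0,0]]]' 0.2
python3 -m inch '[[[10,0,0],[0,0,0]],[[10,0,0],[0,0,0]],[[10,0,0],[0,0,0]],[[8,0,0],[0,0,0]],[[2,0,0],[0,0,0]],[[0,0,0],[0,0,0]],[[0,0,0],[0,0,0]],[[0,0,0],[0,0,0]],[[0,0,0],[0,0,0]],[[0,0,0],[0,0,0]]]' 0.72
python3 - <<'E'
from h import *; from bench import ctrl,optics
import pickle
s=ctrl.get_state(); left(s,G(-88,2),.033)
t=optics.get_image("scene"); pickle.dump((s,t),open("w3.pkl","wb"))
cv2.imwrite("pics/s3.png",cv2.resize(t["image"][170:310,270:490,::-1],None,fx=3.6,fy=3.6))
print(proj(t,[*G(-48,2),.029]))
E
```

```text
time: 9.25
position: [0.465, 0.0373, 0.1034]
tool_rot: [0.27, 3.126, 0.003]
ft_force: [0.2, -0.1, -0.2]
grip_width: 0.802
time: 10.25
position: [0.4244, 0.0438, 0.1015]
tool_rot: [0.27, 3.13, -0.0]
ft_force: [0.3, -0.4, 0.8]
grip_width: 0.284
shift [-0.1  0.2 68.5] turn [-0.    0.   -0.04] pos [0.4244 0.0438 0.1015] F [ 0.3 -0.4  0.8] t 10.25 g 0.2839273679950653
(np.float64(368.1059892657671), np.float64(244.31664770373925))
```

View pics/s3.png

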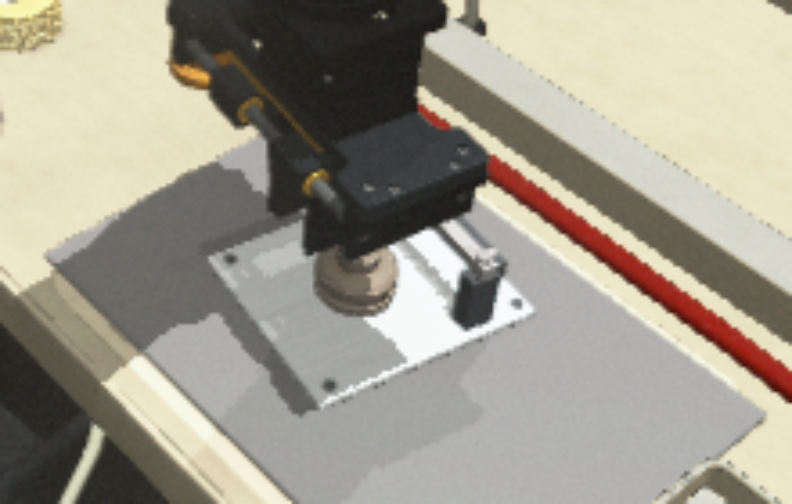

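The roll stands upright on the plate at about crop (355,280), just in front of the bar, and the fingers are behind it. Now I lower them and push.

```bash
python3 -m inch '[[[0,0,10],[0,0,0]],[[0,0,10],[0,0,0]],[[0,0,15],[0,0,0]],[[0,0,15],[0,0,0]],[[0,0,10],[0,0,0]],[[0,0,5],[0,0,0]],[[0,0,3],[0,0,0]],[[0,0,0],[0,0,0]],[[0,0,0],[0,0,0]],[[0,0,0],[0,0,0]]]'
python3 -m inch '[[[-3,0,0],[0,0,0]],[[-3,0,0],[0,0,0]],[[-3,0,0],[0,0,0]],[[-3,0,0],[0,0,0]],[[-3,0,0],[0,0,0]],[[-3,0,0],[0,0,0]],[[-3,0,0],[0,0,0]],[[-3,0,0],[0,0,0]],[[-3,0,0],[0,0,0]],[[0,0,0],[0,0,0]]]'
python3 -m inch '[[[-3,0,0],[0,0,0]],[[-3,0,0],[0,0,0]],[[-3,0,0],[0,0,0]],[[-3,0,0],[0,0,0]],[[-3,0,0],[0,0,0]],[[-3,0,0],[0,0,0]],[[-3,0,0],[0,0,0]],[[-3,0,0],[0,0,0]],[[-1,0,0],[0,0,0]],[[0,0,0],[0,0,0]]]'
python3 - <<'E'
from h import *; from bench import ctrl,optics
import pickle
s=ctrl.get_state(); left(s,G(-27.7,2),.033)
t=optics.get_image("scene"); pickle.dump((s,t),open("w4.pkl","wb"))
cv2.imwrite("pics/s4.png",cv2.resize(t["image"][170:310,270:490,::-1],None,fx=3.6,fy=3.6))
E
```

```text
time: 11.3
position: [0.4247, 0.044, 0.0341]
tool_rot: [0.27, 3.129, 0.001]
ft_force: [-0.4, -0.5, -0.5]
grip_width: 0.285
time: 12.3
position: [0.4515, 0.0391, 0.0336]
tool_rot: [0.27, 3.129, -0.0]
ft_force: [0.2, -0.4, -0.5]
grip_width: 0.281
time: 13.3
position: [0.4758, 0.0349, 0.0336]
tool_rot: [0.27, 3.129, 0.0]
ft_force: [0.1, -0.2, -0.6]
grip_width: 0.279
shift [-8.3  0.2  0.6] turn [ 0.    0.03 -0.03] pos [0.4758 0.0349 0.0336] F [ 0.1 -0.2 -0.6] t 13.3 g 0.2793605505813258
```

View pics/s4.png

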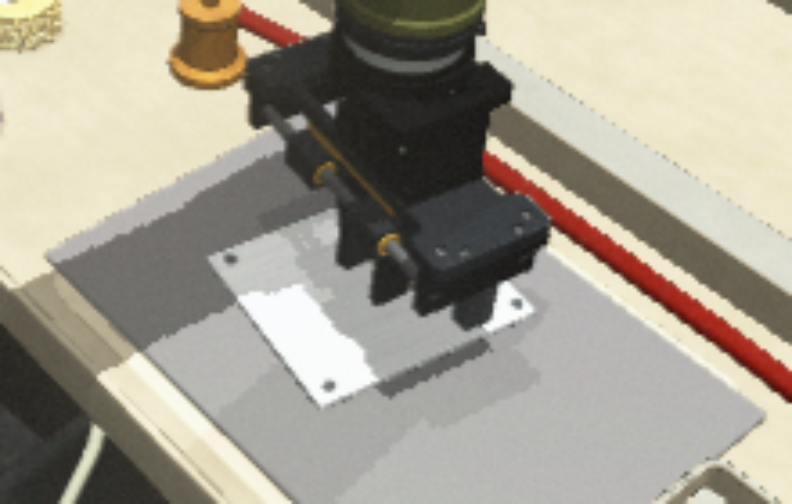

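The fingers are close to the bar and the roll is hidden under it. I continue slowly and watch the force.

```bash
python3 -m inch '[[[-1,0,0],[0,0,0]],[[-1,0,0],[0,0,0]],[[-1,0,0],[0,0,0]],[[-1,0,0],[0,0,0]],[[-1,0,0],[0,0,0]],[[-1,0,0],[0,0,0]],[[-0.5,0,0],[0,0,0]],[[-0.5,0,0],[0,0,0]],[[0,0,0],[0,0,0]],[[0,0,0],[0,0,0]]]'
python3 -m inch '[[[-0.5,0,0],[0,0,0]],[[0,0,0],[0,0,0]],[[-0.5,0,0],[0,0,0]],[[0,0,0],[0,0,0]],[[0,0,0],[0,0,0]],[[0,0,0],[0,0,0]],[[0,0,0],[0,0,0]],[[0,0,0],[0,0,0]],[[0,0,0],[0,0,0]],[[0,0,0],[0,0,0]]]'
```

```text
time: 14.35
position: [0.4824, 0.0337, 0.0336]
tool_rot: [0.27, 3.13, 0.0]
ft_force: [-0.3, 0.2, 0.3]
grip_width: 0.282
time: 15.35
position: [0.4834, 0.0336, 0.0336]
tool_rot: [0.27, 3.13, 0.0]
ft_force: [0.0, 0.3, -0.4]
grip_width: 0.281
```

```bash
for i in 1 2; do python3 -m inch '[[[-0.5,0,0],[0,0,0]],[[0,0,0],[0,0,0]],[[-0.5,0,0],[0,0,0]],[[0,0,0],[0,0,0]],[[-0.5,0,0],[0,0,0]],[[0,0,0],[0,0,0]],[[0,0,0],[0,0,0]],[[0,0,0],[0,0,0]],[[0,0,0],[0,0,0]],[[0,0,0],[0,0,0]]]'; done
```

```text
time: 16.35
position: [0.4845, 0.0334, 0.0335]
tool_rot: [-0.27, -3.129, -0.0]
ft_force: [-3.8, 0.6, 1.6]
grip_width: 0.283
time: 17.35
position: [0.4848, 0.0333, 0.0333]
tool_rot: [-0.27, -3.127, -0.0]
ft_force: [-6.8, 0.9, 3.8]
grip_width: 0.282
```

The roll is against the stop: contact force rises at the predicted position. I back off straight, then lift clear.

```bash
python3 -m inch '[[[1,0,0],[0,0,0]],[[2,0,0],[0,0,0]],[[4,0,0],[0,0,0]],[[8,0,0],[0,0,0]],[[10,0,0],[0,0,0]],[[10,0,0],[0,0,0]],[[10,0,0],[0,0,0]],[[0,0,-10],[0,0,0]],[[0,0,-30],[0,0,0]],[[0,0,-40],[0,0,0]]]'
python3 -m inch '[[[0,0,-40],[0,0,0]],[[0,0,-40],[0,0,0]],[[0,25,-20],[0,0,0]],[[0,40,0],[0,0,0]],[[0,40,0],[0,0,0]],[[0,40,0],[0,0,0]],[[0,40,0],[0,0,0]],[[0,20,0],[0,0,0]],[[0,0,0],[0,0,0]],[[0,0,0],[0,0,0]]]'
python3 - <<'E'
from h import *; from bench import ctrl,optics
import pickle
s=ctrl.get_state(); print(s["position"],s["ft_force"])
S=optics.get_image("scene");T=optics.get_image("top"); pickle.dump((S,T),open("w5.pkl","wb"))
a=cv2.resize(S["image"][190:290,310:440],(520,400),interpolation=cv2.INTER_CUBIC);b=cv2.resize(T["image"][140:240,270:450],(720,400),interpolation=cv2.INTER_CUBIC)[:,:]
b=cv2.resize(b,(520,289)); cv2.imwrite("pics/f5.png",np.vstack([a,b])[:,:,::-1][:600] if 0 else cv2.resize(np.vstack([a,b])[:,:,::-1],(453,600)))
cv2.imwrite("pics/s5.png",a[:,:,::-1])
E
```

```text
time: 18.35
position: [0.4407, 0.0404, 0.1139]
tool_rot: [-0.27, -3.128, 0.002]
ft_force: [1.0, 0.3, 0.3]
grip_width: 0.281
time: 19.35
position: [0.4773, 0.2415, 0.2138]
tool_rot: [0.271, 3.13, -0.002]
ft_force: [1.2, 0.1, -0.4]
grip_width: 0.278
[0.47730699 0.24150186 0.21376967] [ 1.21117408  0.07025741 -0.3731007 ]
```

View pics/f5.png

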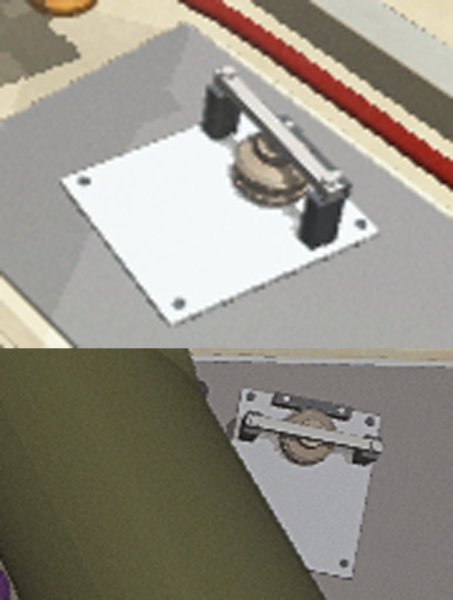

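The roll stands upright under the bar with its far rim against the stop (lower view, around (305,435)). Nothing else appears disturbed, so I hand in.

```bash
python3 -c "
from bench import close_job
print(close_job())"
```

```text
the job is handed in; nothing more can be done
None
```

The grey seaming roll cleared the 40 mm limit. I stood it on the plate on the long side of the bar, then pushed it under the bar until it rested against the stop. I handed the job in at about 19.5 s of the 45 s allowed.

- **Contact with the stop:** the force rose to about 7 N, with the fingers within 1 mm of where I expected it. I then backed straight off and moved clear, and the wrist force returned to about zero.
- **Final pictures:** the scene and top views show the roll upright under the bar with its far rim at the stop. I judged this by eye and did not measure any remaining gap.
- **Disagreement:** the top and wrist cameras differed by about 4 mm on the gauge's sideways position. I aimed between them, so the roll may be up to about 2 mm off the stop's middle, well inside its 70 mm width.
- **Chuck and can ends:** the arm never went near them. The chuck was standing in the picture taken during the push, but the arm hid that area in the last top view, so I have no final check of either.

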